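# Set the straightedge against both stops of the drilling jig

### The job

Slide the straightedge across the jig plate, without lifting it off, under the overhead beam until its front long edge (the one away from the fin) bears on the upright steel pins of both stops at once. Press it only lightly home, so that it really touches both without forcing the pins, then let go and leave it lying flat against both pins; do not disturb the bracket, the screwdriver or the tray.

Things in the scene. Friction and masses are not known exactly. Their poses are not given: they have to be found in the camera images.
- straightedge: Loose bare aluminium bar lying flat on the jig plate, 44 mm (x) by 260 mm (y) by 12 mm thick, 0.26 to 0.54 kg (1 to 5 N to slide), with fine tick marks. Origin: centre of its underside; z up; +x points to its front long edge (at x = +22 mm), which must touch the pins. At the start +x faces the pins within about 20 degrees.
- fin (a point): Centre of the black upright grip fin on the bar, 32 mm above the bar's underside at bar x = -7, y = 0. The fin is 30 mm along bar x (-22, flush with the bar's rear edge, to +8), 16 mm thick along y, and rises from 12 to 52 mm above the bar's underside. Axes as the bar's.
- stop_left: Adjustable stop at the jig's +y side, just beyond the beam: a dark foot 30 by 26 mm let flush into the plate, carrying an upright bright steel pin (its head), 10 mm in diameter, 30 mm tall. The pin is locked by hand anywhere up to 5 mm to either side of the foot's centre along jig x: find it by touch. Origin: foot's centre, level with the plate's top, NOT the pin. Press on it with at most 15 N.
- stop_right: The same kind of stop at the jig's -y side, its pin set in or out by its own amount. The feet are 130 to 170 mm apart, at jig x = 45 to 53 mm. The bar's origin is 27 mm short of a pin's axis when it touches it. Pins do not yield.
- jig: Fixed drilling jig: grey painted base plate 200 mm (x) by 400 mm (y) by 12 mm thick. Origin at the centre of its underside, z up, +x away from the robot. Two white columns, 30 mm square, stand on it at x = 27, y = +-180 mm and carry the overhead beam.
- beam (a point): Centre of the underside of the jig's white cross-beam: 18 mm (jig x) by 390 mm (y) by 60 mm tall, 70 mm free height over the plate; jig x = 18 to 36 mm. With the bar home the fin is partly under it and an upright gripper strikes it: lean the tool 25 to 45 degrees, gripper's body towards the robot, fingers pointing ahead and down.
- bracket: Bystander: loose white bracket, 86 by 50 by 84 mm, standing beside the plate at its +y side; origin at the centre of its foot. Leave it alone.
- driver: Bystander: loose cordless screwdriver lying beside the plate at its -y side, about 180 mm long (x) and 150 mm over its handle; origin under its motor body. Leave it alone.
- tray: Bystander: loose green open tray, 110 by 170 by 60 mm, beyond the plate (+x); origin at the centre of its underside. Leave it alone.

How it is judged:
By the outcome, as a careful person would: the job done as asked, in the order asked, and still so for the second after the job is handed in, with the robot touching nothing.
It also fails if it takes over 56 s, if anything falls off the work surface, if the arm or the gripper's body presses on something with over 40 N, if the wrist force passes 120 N, or if a joint passes its speed limit or range.

### The arm

A 6-joint arm with a two-finger parallel gripper is mounted at the origin on the work surface. World frame = base frame: x ahead of the robot, y to its left, z up, the work surface at z = 0. Lengths are in mm, angles in rad, forces in N, time in s.
With the tool pointing down it reaches from about 350 to 975 mm from the base axis. Payload 17.4 kg.
Tool frame: the origin (TCP) lies between the finger pads; the fingertips stand 11 mm ahead of it and the grasp point (between the pads) lies 8 mm behind it; z points along the fingers, y is the line along which they close (so a half turn about z gives the same grasp; the last joint's range is limited). The gripper opens to 85 mm and grips with 20 to 120 N. Pads are 22 mm wide; open, the fingers measure 114 mm over their backs; the gripper's body (76 mm by 85 mm) begins 54 mm behind the grasp point. The pads swing forward as they close: fully open they stand 13 mm farther back than shut.
Start: joints at [-1.345, 0.116, 1.442, -0, 1.584, -0.038], TCP at [175.997, -651.658, 242.303] pointing down, gripper open.
Joint ranges: [-2.83, 2.83], [-0.83, 2.19], [0.07, 2.5], [-1.14, 4.28], [0.01, 3], [-2.97, 2.97]. Speed limits (rad/s): [1.89, 1.89, 2.22, 3.14, 3.14, 3.14].

### API

Orientations are given as [roll, pitch, yaw] about the fixed x, y, z axes, in that order (R = Rz(yaw) Ry(pitch) Rx(roll)).
In Python, from rig import bot, viewer gives the robot as it stands. The module is installed in compiled form; this text tells all that it offers.
- The arm moves only by the shell command python3 -m creep 'ROWS'. ROWS is JSON, a list of rows, each an object with "gripper": the closure, from 0 (fully open) to 1 (shut); "dp": the shift along the tool's x, y, z in cm, a list of three; "twist": the turn, a rotation vector about the tool's x, y, z in rad, a list of three. A call has 1 to 5 rows; each row is the pose to reach, as a shift and turn from the pose commanded when the call began, along the tool's axes at that moment; what a row does not reach only later rows make up. A row lasts 1/12 s, in which the tool goes at most 41.7 mm and 7.16 degrees, less where a joint would pass 70% of its speed; a pose out of reach is approached as far as the arm can. A call with a gripper value outside its range is refused whole. The fingers move at their own pace and stop on an object; the grip force is fixed at half the most. Time passes only in rows, so rows that repeat a pose let the fingers close. It gives the time, the measured TCP pose, the force, the opening and the grip force at its end, in the units of the state.
- bot.read_state(): the state, without advancing time (a new reading comes with each control period).
- viewer.camera(name): name is "scene" or "top" or "wrist"; returns (picture, depth): 384x512x3 uint8, red, green, blue; 384x512 float32, mm along the optical axis (not along the pixel's ray), 0 where there is no reading.
- viewer.calibration(name): a dict with "intrinsics" (3x3 intrinsics, pixels), "rvec" (rotation vector, rad) and "tvec" (3), from world to camera coordinates, as OpenCV has them. Camera axes: x right, y down, z forward; pixel columns grow to the right and rows downward; lengths in mm; the calibration is good to about 2 mm. A picture is of the moment at which its call begins: read the wrist's pose just before it. calibration takes no time and is no camera call; for the wrist camera it gives the pose at the moment of the call.
- bot.finish_job(): hands the job in; it is judged then, once.
The state is a dict: "clock": time; "q": joint angles; "qd": joint speeds; "tau": joint torques, N m; "position": TCP position; "tcp_rot": TCP orientation; "wrist_force": force on the tool from outside, world axes, zero at the start; "ft_torque": the same for the moment, N m; "grip_width": opening from 0.0 (shut) to 1.0 (fully open); "gripper_force": force on a finger pad.
Only numpy, scipy, OpenCV 4.12 (cv2) and the standard library are available. Lean on these libraries where they do the work, as an engineer would, in place of code of your own. Each camera call takes 0.05 s, during which the arm holds its last target. There are 200 camera calls.

## Working session

There is one attempt and no reset: what is moved stays moved. The work goes in short steps, Python scripts to look and compute and a shell command to move; the robot and the scene stay as the last step left them, time stands still between calls to the robot, and variables do not carry over. Pictures are saved under pics/ and viewed, at most 10 in all, crops included, and the job is handed in when it is done.

```bash
mkdir -p pics
python3 - <<'E'
from rig import bot, viewer
import cv2,numpy as np
for n in("scene","top"):
    p,d=viewer.camera(n); cv2.imwrite(f"pics/{n}0.png",p[:,:,::-1]); np.savez(f"{n}0.npz",p=p,d=d,**viewer.calibration(n))
s=bot.read_state();print(s)
E
```

```text
{'clock': 0.1, 'q': array([-1.34477763e+00,  1.16414368e-01,  1.44221724e+00, -1.36743947e-05,
        1.58399034e+00, -3.77963534e-02]), 'qd': array([ 3.98675904e-04, -1.56303191e-03, -2.16036178e-03, -9.78407748e-04,
       -1.64738551e-03,  6.41314365e-05]), 'tau': array([ 1.26021519e-05, -7.33669567e+01, -6.33791399e+01, -7.42918951e-05,
        5.26830205e-03,  3.26739246e-05]), 'position': array([ 175.96958783, -651.48737784,  241.64027845]), 'tcp_rot': array([-3.14056358e+00, -2.52306299e-05,  2.63814867e-01]), 'wrist_force': array([-0.18408033, -0.101454  ,  1.00870613]), 'ft_torque': array([-0.03965462, -0.02668547, -0.0084847 ]), 'gripper_force': 0.0, 'grip_width': 1.0030780245762887}
```

View pics/top0.png

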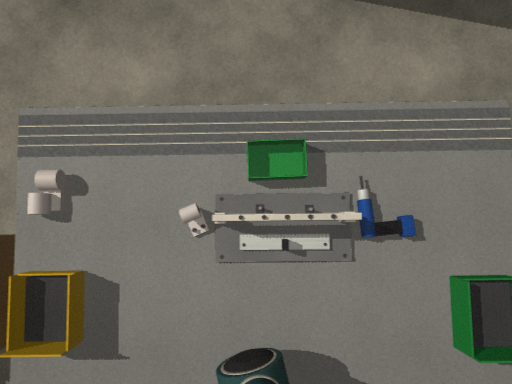

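View pics/scene0.png

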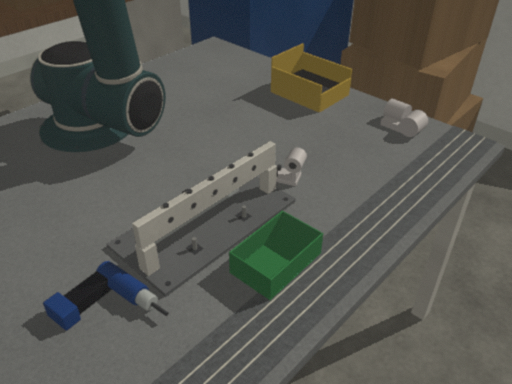

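The top view shows the plate at about (285,228), the bar at (240–330,242), the fin at (285,244) and the feet at (260,208) and (310,208). The scene view shows both pins at (195,245) and (243,212), beyond the beam. Next I'll measure them.

```bash
cat > h.py <<'E'
import numpy as np,cv2
def cast(c,uv,z):
    R=cv2.Rodrigues(np.array(c['rvec'],float))[0];t=np.array(c['tvec'],float).ravel()
    uv=np.asarray(uv,float).reshape(-1,1,2)
    n=cv2.undistortPoints(uv,np.array(c['intrinsics'],float),None).reshape(-1,2)
    d=np.c_[n,np.ones(len(n))]@R;o=-R.T@t
    return o+d*((z-o[2])/d[:,2])[:,None]
def pts(c,d):  # world xyz map from depth
    K=np.array(c['intrinsics'],float);R=cv2.Rodrigues(np.array(c['rvec'],float))[0];t=np.array(c['tvec'],float).ravel()
    v,u=np.indices(d.shape)
    P=np.stack([(u-K[0,2])/K[0,0]*d,(v-K[1,2])/K[1,1]*d,d],-1)
    return (P-t)@R
E
python3 - <<'E'
from h import *
f=np.load('top0.npz');p=f['p'];d=f['d'];hsv=cv2.cvtColor(p,cv2.COLOR_RGB2HSV)
W=pts(f,d)
for uv in [(285,228),(300,250),(285,244),(260,208),(310,208),(260,242),(285,216),(120,250)]: print(uv,p[uv[1],uv[0]],W[uv[1],uv[0]].round(1))
print('plate corners', cast(f,[(216,193),(351,193),(353,262),(215,262)],12).round(1))
m=np.zeros(d.shape,np.uint8);m[230:258,230:340]=1
b=((p.min(2)>130)&(m>0)).astype(np.uint8)
c=max(cv2.findContours(b,0,1)[0],key=cv2.contourArea);r=cv2.minAreaRect(c);print(r);print(cast(f,cv2.boxPoints(r),24).round(1))
k=((p.max(2)<45)&(m>0)).astype(np.uint8);n,l,s,ce=cv2.connectedComponentsWithStats(k);print(s,ce)
print('feet',)
m[:]=0;m[200:213,245:325]=1;k=((p.max(2)<60)&(m>0)).astype(np.uint8);n,l,s,ce=cv2.connectedComponentsWithStats(k);print(s,cast(f,ce,12).round(1))
E
```

```text
(285, 228) [71 68 66] [566.2 -58.2  13.1]
(300, 250) [73 72 69] [ 501.5 -100.6   12.7]
(285, 244) [39 36 38] [522.3 -52.4  63.5]
(260, 208) [134 132 121] [625.   15.1  39.8]
(310, 208) [137 133 122] [ 622.7 -128.3   42.9]
(260, 242) [183 184 173] [526.9  16.3  23.6]
(285, 216) [82 82 76] [598.7 -46.2 146.4]
(120, 250) [121 120 113] [508.  432.1  -1.2]
plate corners [[ 672.6  144.1   12. ]
 [ 666.7 -256.    12. ]
 [ 464.5 -254.4   12. ]
 [ 470.1  148.5   12. ]]
((261.5, 241.5), (43.0, 15.0), 0.0)
[[507.6  74.6  24. ]
 [550.9  74.1  24. ]
 [549.1 -50.9  24. ]
 [505.9 -50.   24. ]]
[[     0      0    512    384 196565]
 [   283    240      5     10     43]] [[255.49354666 191.48840333]
 [285.         244.51162791]]
feet
[[     0      0    512    384 196591]
 [   312    205      1      1      1]
 [   261    208      4      4      9]
 [   309    209      5      3      7]] [[ 675.3   26.8   12. ]
 [ 632.8 -139.6   12. ]
 [ 621.8    6.8   12. ]
 [ 616.3 -137.8   12. ]]
```

```bash
cat >> h.py <<'E'
from scipy.spatial.transform import Rotation as Ro
def go(pos,rpy):
    from rig import bot
    s=bot.read_state();R=Ro.from_euler('xyz',s['tcp_rot']);T=Ro.from_euler('xyz',rpy)
    print('t',round(s['clock'],2),'pos',s['position'].round(1),'rpy',s['tcp_rot'].round(3),'F',s['wrist_force'].round(1),'M',s['ft_torque'].round(2),'w',round(s['grip_width'],3))
    print('dp',(R.inv().apply(np.array(pos)-s['position'])/10).round(2),'twist',(R.inv()*T).as_rotvec().round(3))
E
python3 -c "
from h import *
go([450,-52,220],[np.pi,-.7,0])"
```

```text
t 0.1 pos [ 176.  -651.5  241.6] rpy [-3.141 -0.     0.264] F [-0.2 -0.1  1. ] M [-0.04 -0.03 -0.01] w 1.003
dp [ 42.09 -50.73   2.22] twist [-0.093  0.696  0.253]
```

```bash
python3 -m creep '[{"gripper":0.3,"dp":[42,-50.7,2],"twist":[-0.09,0.7,0.25]},{"gripper":0.3,"dp":[42,-50.7,2],"twist":[-0.09,0.7,0.25]},{"gripper":0.3,"dp":[42,-50.7,2],"twist":[-0.09,0.7,0.25]},{"gripper":0.3,"dp":[42,-50.7,2],"twist":[-0.09,0.7,0.25]},{"gripper":0.3,"dp":[42,-50.7,2],"twist":[-0.09,0.7,0.25]}]'
python3 -c "
from h import *
go([450,-52,220],[np.pi,-.7,0])"
```

```text
clock: 0.52
position: [263.1, -460.8, 236.0]
tcp_rot: [3.129, -0.594, 0.05]
wrist_force: [0.7, -0.0, 1.1]
grip_width: 0.699
gripper_force: 0.0
t 0.52 pos [ 263.1 -460.8  236. ] rpy [ 3.129 -0.594  0.05 ] F [ 0.7 -0.   1.1] M [-0.01  0.26 -0.02] w 0.699
dp [ 16.27 -40.06  12.4 ] twist [-0.017  0.106  0.041]
```

```bash
python3 -m creep '[{"gripper":0.3,"dp":[16.3,-40,12.4],"twist":[-0.02,0.11,0.04]},{"gripper":0.3,"dp":[16.3,-40,12.4],"twist":[-0.02,0.11,0.04]},{"gripper":0.3,"dp":[16.3,-40,12.4],"twist":[-0.02,0.11,0.04]},{"gripper":0.3,"dp":[16.3,-40,12.4],"twist":[-0.02,0.11,0.04]},{"gripper":0.3,"dp":[16.3,-40,12.4],"twist":[-0.02,0.11,0.04]}]'
python3 -c "
from h import *
go([450,-52,220],[np.pi,-.7,0])"
```

```text
clock: 0.93
position: [348.6, -271.3, 227.5]
tcp_rot: [3.137, -0.699, 0.002]
wrist_force: [2.0, 0.6, 0.9]
grip_width: 0.697
gripper_force: 0.0
t 0.93 pos [ 348.6 -271.3  227.5] rpy [ 3.137e+00 -6.990e-01  2.000e-03] F [2.  0.6 0.9] M [-0.    0.28  0.  ] w 0.697
dp [  7.33 -21.93   7.04] twist [0.003 0.001 0.002]
```

```bash
for i in 1; do python3 -m creep '[{"gripper":0.3,"dp":[7.3,-21.9,7],"twist":[0,0,0]},{"gripper":0.3,"dp":[7.3,-21.9,7],"twist":[0,0,0]},{"gripper":0.3,"dp":[7.3,-21.9,7],"twist":[0,0,0]},{"gripper":0.3,"dp":[7.3,-21.9,7],"twist":[0,0,0]},{"gripper":0.3,"dp":[7.3,-21.9,7],"twist":[0,0,0]}]'; done
python3 -m creep '[{"gripper":0.3,"dp":[0.7,-2.5,0.5],"twist":[0,0,0]},{"gripper":0.3,"dp":[0.7,-2.5,0.5],"twist":[0,0,0]},{"gripper":0.3,"dp":[0.7,-2.5,0.5],"twist":[0,0,0]}]'
python3 - <<'E'
from h import *
from rig import viewer
go([450,-52,220],[np.pi,-.7,0])
c=viewer.calibration("wrist");p,d=viewer.camera("wrist");cv2.imwrite("pics/w1.png",p[:,:,::-1]);np.savez("w1.npz",p=p,d=d,**c)
E
```

```text
clock: 1.35
position: [437.0, -124.2, 221.6]
tcp_rot: [3.14, -0.693, 0.004]
wrist_force: [-0.3, -1.7, 0.2]
grip_width: 0.694
gripper_force: 0.0
clock: 1.6
position: [446.9, -99.4, 222.1]
tcp_rot: [3.141, -0.691, 0.008]
wrist_force: [-0.2, -1.0, -0.1]
grip_width: 0.701
gripper_force: 0.0
t 1.6 pos [446.9 -99.4 222.1] rpy [ 3.141 -0.691  0.008] F [-0.2 -1.  -0.1] M [ 0.03  0.36 -0.06] w 0.701
dp [ 0.14 -4.74  0.38] twist [-0.005  0.009  0.006]
```

View pics/w1.png

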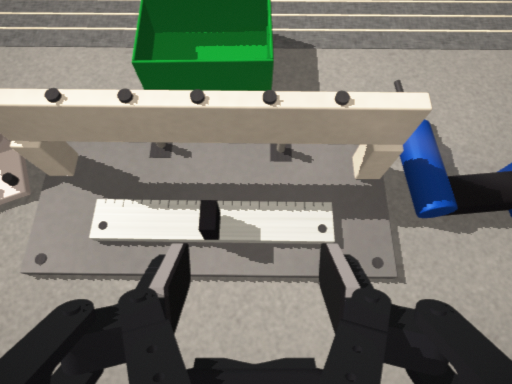

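The wrist view shows the bar whole at (92–335,200–243), the fin at (209,220), and the feet under the beam at (161,148) and (281,150). The fingers are in the lower part.

```bash
python3 - <<'E'
from h import *
f=np.load('w1.npz');p=f['p'];d=f['d'];W=pts(f,d)
m=((p.min(2)>95)&(abs(W[...,2]-24)<7)).astype(np.uint8);m[:190]=0;m[255:]=0
m=cv2.morphologyEx(m,cv2.MORPH_OPEN,np.ones((3,3),np.uint8))
n,l,s,ce=cv2.connectedComponentsWithStats(m)
k=np.isin(l,[i for i in range(1,n) if s[i,4]>400]);print(s[s[:,4]>400])
v,u=np.nonzero(k);X=cast(f,np.c_[u,v],24)[:,:2]
r=cv2.minAreaRect(X.astype(np.float32));print(r,cv2.boxPoints(r).round(1))
# long edges: front/rear per column
for name,fn in(('front',np.min),('rear',np.max)):
    us=[x for x in np.unique(u) if 100<x<325 and not 195<x<228];vs=[fn(v[u==x])+(-.5 if name=='front' else .5) for x in us]
    E=cast(f,np.c_[us,vs],24);c=np.polyfit(E[:,1],E[:,0],1);res=E[:,0]-np.polyval(c,E[:,1]);o=abs(res)<3;c=np.polyfit(E[o,1],E[o,0],1);print(name,c,res.std(),'x at y=-52',np.polyval(c,-52))
# fin: depth z>40
g=(W[...,2]>58)&(W[...,2]<70)&(p.max(2)<70);g[:190]=0;g[255:]=0;g[:,:180]=0;g[:,240:]=0
q=W[g];print('fin',len(q),q.mean(0),q.min(0),q.max(0))
# feet
for a,b in((150,172),(270,292)):
    mm=(p.max(2)<62);mm[:135]=0;mm[162:]=0;mm[:,:a-8]=0;mm[:,b+8:]=0
    v2,u2=np.nonzero(mm);print('foot px',u2.min(),u2.max(),v2.min(),v2.max(),cast(f,[[u2.min(),v2.max()],[u2.max(),v2.max()],[u2.mean(),v2.max()+.5]],12).round(1))
# beam underside near edge / front face
g=(abs(W[...,2]-110)<25)&(p.min(2)>90);g[:,:60]=0;g[:,350:]=0
q=W[g];c=np.polyfit(q[:,1],q[:,0],1);print('beam face',c,np.polyval(c,-54),len(q))
print(cast(f,[(37,273),(395,278)],12))
E
python3 - <<'E'
import cv2
a=cv2.imread('pics/w1.png')[125:255,80:350];cv2.imwrite('pics/w1c.png',cv2.resize(a,None,fx=2.9,fy=2.9,interpolation=2))
E
```

```text
[[     0      0    512    384 187787]
 [    90    199    114     42   4281]
 [   218    201    117     42   4540]]
((527.9953002929688, -53.925262451171875), (260.2205505371094, 45.714412689208984), 89.59196472167969) [[ 504.2 -183.9]
 [ 549.9 -184.2]
 [ 551.8   76. ]
 [ 506.1   76.3]]
front [7.64963264e-03 5.51275637e+02] 0.510098200019013 x at y=-52 550.8778562216145
rear [6.16399997e-03 5.05509450e+02] 0.33443464414066576 x at y=-52 505.188922242776
fin 528 [520.76273664 -54.5355756   63.94699717] [506.46947178 -62.17307867  58.04145967] [536.59505855 -46.01264067  66.63317846]
foot px 163 171 143 151 [[618.6  12.8  12. ]
 [618.7   3.1  12. ]
 [618.    6.9  12. ]]
foot px 283 291 148 155 [[ 614.3 -133.2   12. ]
 [ 614.3 -142.9   12. ]
 [ 613.6 -138.5   12. ]]
beam face [3.24306912e-03 5.89760472e+02] 589.5853467298338 8612
[[ 471.97150642  130.1192844    12.        ]
 [ 469.79952504 -247.320742     12.        ]]
```

View pics/w1c.png

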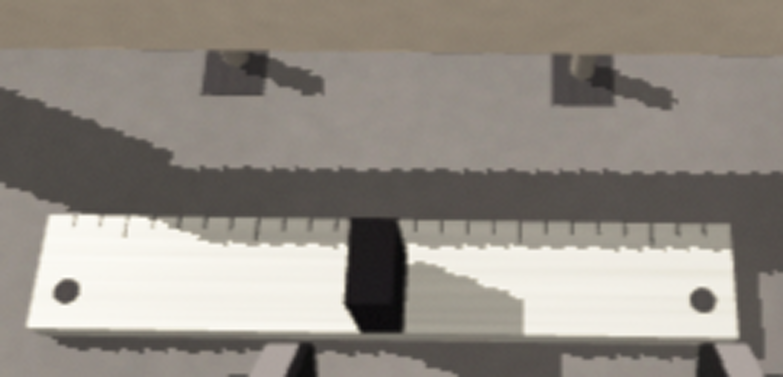

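The fin centre is at (521,-54), the bar origin at about (528,-54) with yaw about -0.007, and the beam's near face at x≈589.6. The pins are near (625,8) and (622,-138). Next I'll move the tilted tool behind the fin.

```bash
python3 -c "
from h import *
go([440,-54,132],[np.pi,-.75,-.007])
f=np.load('w1.npz');print(cast(f,[(161,158),(281,161.3)],12))
f=np.load('scene0.npz');W=pts(f,f['d']);
for a in (195,243):
  for b in range(205,256,2):
    for c in range(a-4,a+5,2):
      w=W[b,c]
      if 30<w[2]<46 and 590<w[0]<650: print(c,b,w.round(0),end=' ')
"
```

```text
t 1.65 pos [ 446.6 -100.7  222.1] rpy [ 3.141 -0.69   0.006] F [-0.9 -0.4 -0.1] M [-0.01  0.32  0.03] w 0.697
dp [-6.23 -4.68  6.54] twist [-0.008  0.06   0.01 ]
[[ 609.06270448   14.2194897    12.        ]
 [ 605.72711007 -130.55616986   12.        ]]
193 237 [ 620. -129.   44.] 195 237 [ 623. -127.   45.] 193 239 [ 624. -133.   44.] 195 239 [ 628. -131.   45.] 193 241 [ 625. -134.   40.] 195 241 [ 627. -131.   39.] 193 243 [ 626. -136.   35.] 195 243 [ 626. -130.   32.] 193 245 [ 626. -136.   30.] 243 205 [622.  19.  42.] 243 207 [629.  12.  44.] 245 207 [632.  15.  44.] 243 209 [631.   9.  41.] 245 209 [631.  16.  37.] 243 211 [630.  11.  33.]
```

```bash
python3 -m creep '[{"gripper":0.4,"dp":[-6.2,-4.7,6.5],"twist":[-0.01,0.06,0.01]},{"gripper":0.4,"dp":[-6.2,-4.7,6.5],"twist":[-0.01,0.06,0.01]},{"gripper":0.4,"dp":[-6.2,-4.7,6.5],"twist":[-0.01,0.06,0.01]},{"gripper":0.4,"dp":[-6.2,-4.7,6.5],"twist":[-0.01,0.06,0.01]},{"gripper":0.4,"dp":[-6.2,-4.7,6.5],"twist":[-0.01,0.06,0.01]}]'
python3 -c "
from h import *
go([520.5,-54,46],[np.pi,-.75,-.007])"
```

```text
clock: 2.07
position: [459.4, -59.3, 128.8]
tcp_rot: [-3.14, -0.741, -0.011]
wrist_force: [-0.1, 0.4, 1.1]
grip_width: 0.601
gripper_force: 0.0
t 2.07 pos [459.4 -59.3 128.8] rpy [-3.14  -0.741 -0.011] F [-0.1  0.4  1.1] M [0.01 0.29 0.01] w 0.601
dp [-1.09 -0.59 10.23] twist [ 0.001  0.009 -0.003]
```

```bash
python3 -m creep '[{"gripper":0.4,"dp":[-1,-0.6,3],"twist":[0,0.01,0]},{"gripper":0.4,"dp":[-1,-0.6,3],"twist":[0,0.01,0]},{"gripper":0.4,"dp":[-1,-0.6,3],"twist":[0,0.01,0]},{"gripper":0.4,"dp":[-1,-0.6,3],"twist":[0,0.01,0]}]'
python3 -c "
from h import *
go([520.5,-54,46],[np.pi,-.75,-.007])"
```

```text
clock: 2.4
position: [473.1, -53.9, 102.4]
tcp_rot: [-3.141, -0.753, -0.011]
wrist_force: [0.1, 0.2, 0.8]
grip_width: 0.598
gripper_force: 0.0
t 2.4 pos [473.1 -53.9 102.4] rpy [-3.141 -0.753 -0.011] F [0.1 0.2 0.8] M [0.08 0.31 0.02] w 0.598
dp [-0.4  -0.03  7.36] twist [ 0.002 -0.003 -0.003]
```

```bash
python3 -m creep '[{"gripper":0.4,"dp":[-0.4,0,2],"twist":[0,0,0]},{"gripper":0.4,"dp":[-0.4,0,4],"twist":[0,0,0]},{"gripper":0.4,"dp":[-0.4,0,5],"twist":[0,0,0]},{"gripper":0.4,"dp":[-0.4,0,5.5],"twist":[0,0,0]},{"gripper":0.4,"dp":[-0.4,0,5.5],"twist":[0,0,0]}]'
python3 - <<'E'
from h import *
from rig import viewer
go([520.5,-54,46],[np.pi,-.75,-.007])
c=viewer.calibration("wrist");p,d=viewer.camera("wrist");cv2.imwrite("pics/w2.png",p[:,:,::-1]);np.savez("w2.npz",p=p,d=d,**c)
E
```

```text
clock: 2.82
position: [507.8, -53.5, 58.0]
tcp_rot: [-3.14, -0.752, -0.01]
wrist_force: [-0.5, 0.2, -0.1]
grip_width: 0.602
gripper_force: 0.0
t 2.82 pos [507.8 -53.5  58. ] rpy [-3.14  -0.752 -0.01 ] F [-0.5  0.2 -0.1] M [0.   0.34 0.03] w 0.602
dp [0.11 0.04 1.74] twist [ 0.001 -0.002 -0.002]
```

View pics/w2.png

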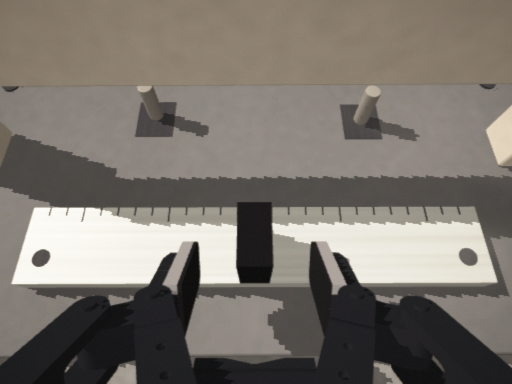

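The fin (255,240) is centred between the fingers. Both pins are now visible, with their bases at about (155,119) and (361,123).

```bash
python3 -c "
from h import *
f=np.load('w2.npz');print(cast(f,[(156,119.5),(360,122.5)],12));print('tops',cast(f,[(146,88),(372,91)],42))
print('feet near edge',cast(f,[(155,136.5),(362,138.5)],12)); print('front edge',cast(f,[(40,207),(476,207)],24))"
python3 -m creep '[{"gripper":0.4,"dp":[0.1,0,1],"twist":[0,0,0]},{"gripper":0.4,"dp":[0.1,0,1.6],"twist":[0,0,0]},{"gripper":0.4,"dp":[0.1,0,1.6],"twist":[0,0,0]},{"gripper":0.4,"dp":[0.1,0,1.6],"twist":[0,0,0]}]'
python3 -c "
from h import *
go([520.5,-54,46],[np.pi,-.75,-.007])"
```

```text
[[ 624.25088965   15.61454274   12.        ]
 [ 620.06151258 -130.17668672   12.        ]]
tops [[ 626.13173893   14.22638485   42.        ]
 [ 622.08814206 -129.59499674   42.        ]]
feet near edge [[ 609.63812013   14.61815319   12.        ]
 [ 606.45019854 -129.60599539   12.        ]]
front edge [[ 551.99151582   72.70495986   24.        ]
 [ 549.4079874  -185.15893102   24.        ]]
clock: 3.2
position: [518.9, -53.1, 46.6]
tcp_rot: [-3.14, -0.752, -0.01]
wrist_force: [0.5, -0.2, -0.2]
grip_width: 0.596
gripper_force: 0.0
t 3.2 pos [518.9 -53.1  46.6] rpy [-3.14  -0.752 -0.01 ] F [ 0.5 -0.2 -0.2] M [-0.03  0.33  0.  ] w 0.596
dp [0.08 0.09 0.16] twist [ 0.001 -0.002 -0.002]
```

```bash
python3 -m creep '[{"gripper":0.6,"dp":[0,0.09,0],"twist":[0,0,0]},{"gripper":0.7,"dp":[0,0.09,0],"twist":[0,0,0]},{"gripper":0.8,"dp":[0,0.09,0],"twist":[0,0,0]},{"gripper":0.8,"dp":[0,0.09,0],"twist":[0,0,0]},{"gripper":0.85,"dp":[0,0.09,0],"twist":[0,0,0]}]'
python3 -m creep '[{"gripper":0.9,"dp":[0,0,0],"twist":[0,0,0]},{"gripper":0.9,"dp":[0,0,0],"twist":[0,0,0]},{"gripper":0.9,"dp":[0,0,0],"twist":[0,0,0]}]'
python3 -c "
from h import *
go([520.5,-54,46],[np.pi,-.75,-.007])"
```

```text
clock: 3.62
position: [519.0, -53.9, 46.6]
tcp_rot: [-3.141, -0.752, -0.01]
wrist_force: [-4.8, -0.4, 4.9]
grip_width: 0.174
gripper_force: 59.8
clock: 3.87
position: [519.1, -53.9, 46.6]
tcp_rot: [-3.141, -0.752, -0.009]
wrist_force: [-6.3, -0.3, 6.3]
grip_width: 0.175
gripper_force: 60.1
t 3.87 pos [519.1 -53.9  46.6] rpy [-3.141 -0.752 -0.009] F [-6.3 -0.3  6.3] M [0.01 0.46 0.03] w 0.175
dp [0.07 0.01 0.14] twist [ 0.001 -0.002 -0.002]
```

```bash
python3 -m creep '[{"gripper":0.9,"dp":[0.73,0,0.683],"twist":[-0.003,0,0.003]},{"gripper":0.9,"dp":[1.46,0,1.366],"twist":[-0.006,0,0.006]},{"gripper":0.9,"dp":[2.19,0,2.05],"twist":[-0.01,0,0.01]},{"gripper":0.9,"dp":[2.92,0,2.73],"twist":[-0.013,0,0.014]},{"gripper":0.9,"dp":[2.92,0,2.73],"twist":[-0.013,0,0.014]}]'
python3 -m creep '[{"gripper":0.9,"dp":[0.37,0,0.34],"twist":[0,0,0]},{"gripper":0.9,"dp":[0.73,0,0.683],"twist":[0,0,0]},{"gripper":0.9,"dp":[1.1,0,1.025],"twist":[0,0,0]},{"gripper":0.9,"dp":[1.31,0,1.23],"twist":[0,0,0]},{"gripper":0.9,"dp":[1.31,0,1.23],"twist":[0,0,0]}]'
python3 - <<'E'
from h import *
from rig import viewer
go([579,-54,46],[np.pi,-.75,-.028])
c=viewer.calibration("wrist");p,d=viewer.camera("wrist");cv2.imwrite("pics/w3.png",p[:,:,::-1]);np.savez("w3.npz",p=p,d=d,**c)
E
```

```text
clock: 4.28
position: [560.1, -54.2, 46.6]
tcp_rot: [-3.141, -0.752, -0.029]
wrist_force: [7.1, -1.1, 7.6]
grip_width: 0.182
gripper_force: 59.8
clock: 4.7
position: [577.1, -54.8, 46.6]
tcp_rot: [-3.141, -0.753, -0.029]
wrist_force: [2.9, 0.2, 1.7]
grip_width: 0.176
gripper_force: 59.5
t 4.7 pos [577.1 -54.8  46.6] rpy [-3.141 -0.753 -0.029] F [2.9 0.2 1.7] M [-0.02 -0.13 -0.02] w 0.176
dp [ 0.09 -0.08  0.17] twist [-0.001 -0.003 -0.   ]
```

View pics/w3.png

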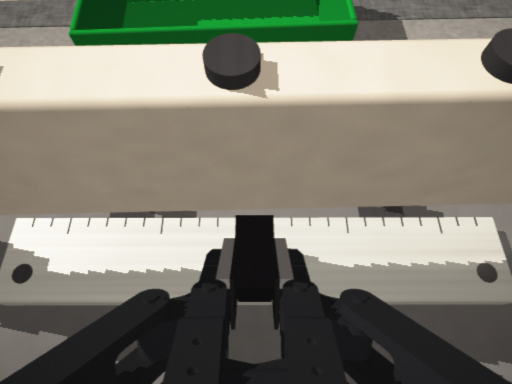

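The wrist view shows the bar gripped straight on the fin (255,255), with its front edge (row 217) at the beam and no contact yet. About 9 mm remain, so I'll creep in from here.

```bash
python3 -m creep '[{"gripper":0.9,"dp":[0.146,0,0.137],"twist":[0,0,0]},{"gripper":0.9,"dp":[0.29,0,0.273],"twist":[0,0,0]},{"gripper":0.9,"dp":[0.365,0,0.34],"twist":[0,0,0]},{"gripper":0.9,"dp":[0.365,0,0.34],"twist":[0,0,0]}]' | egrep 'pos|wrist|rot'
for i in 1; do
python3 -m creep '[{"gripper":0.9,"dp":[0.037,0,0.034],"twist":[0,0,0]},{"gripper":0.9,"dp":[0.073,0,0.068],"twist":[0,0,0]},{"gripper":0.9,"dp":[0.073,0,0.068],"twist":[0,0,0]}]' | egrep 'pos|wrist'
python3 -c "
from h import *
go([585,-54,46],[np.pi,-.75,-.028])"
done
```

```text
position: [581.8, -54.9, 46.6]
tcp_rot: [-3.141, -0.752, -0.029]
wrist_force: [2.8, 0.1, 3.4]
position: [582.7, -54.9, 46.6]
wrist_force: [-3.4, 0.6, 7.3]
t 5.33 pos [582.7 -54.9  46.6] rpy [-3.141 -0.752 -0.029] F [-3.4  0.6  7.3] M [ 0.01 -0.02  0.02] w 0.177
dp [ 0.12 -0.1   0.2 ] twist [-0.001 -0.002 -0.   ]
```

```bash
python3 -m creep '[{"gripper":0.9,"dp":[0.037,0,0.034],"twist":[0,0,0]},{"gripper":0.9,"dp":[0.037,0,0.034],"twist":[0,0,0]}]' | egrep 'pos|wrist'
python3 -c "
from h import *
go([585,-54,46],[np.pi,-.75,-.028])"
python3 -m creep '[{"gripper":0.9,"dp":[0.037,0,0.034],"twist":[0,0,0]},{"gripper":0.9,"dp":[0.037,0,0.034],"twist":[0,0,0]}]' | egrep 'pos|wrist'
python3 -c "
from h import *
go([585,-54,46],[np.pi,-.75,-.028])"
```

```text
position: [583.2, -54.9, 46.6]
wrist_force: [-4.1, 0.4, 6.5]
t 5.5 pos [583.2 -54.9  46.6] rpy [-3.141 -0.752 -0.029] F [-4.1  0.4  6.5] M [-0.03  0.08  0.01] w 0.176
dp [ 0.09 -0.1   0.16] twist [-0.001 -0.002 -0.   ]
position: [583.7, -55.0, 46.6]
wrist_force: [-5.2, 0.1, 5.9]
t 5.67 pos [583.7 -55.   46.6] rpy [-3.141 -0.752 -0.029] F [-5.2  0.1  5.9] M [ 0.06  0.03 -0.04] w 0.179
dp [ 0.05 -0.1   0.13] twist [-0.001 -0.002 -0.   ]
```

```bash
cat > chk.py <<'E'
import sys
from h import *
from rig import bot
go([585,-54,46],[np.pi,-.75,-.028])
s=bot.read_state();sys.exit(bool(s['wrist_force'][0]<-8 or abs(s['ft_torque'][2])>.13))
E
python3 -m creep '[{"gripper":0.9,"dp":[0.037,0,0.034],"twist":[0,0,0]},{"gripper":0.9,"dp":[0.037,0,0.034],"twist":[0,0,0]}]' >/dev/null; python3 chk.py &&
python3 -m creep '[{"gripper":0.9,"dp":[0.037,0,0.034],"twist":[0,0,0]},{"gripper":0.9,"dp":[0.037,0,0.034],"twist":[0,0,0]}]' >/dev/null && python3 chk.py &&
python3 -m creep '[{"gripper":0.9,"dp":[0.037,0,0.034],"twist":[0,0,0]},{"gripper":0.9,"dp":[0.037,0,0.034],"twist":[0,0,0]}]' >/dev/null && python3 chk.py &&
python3 -m creep '[{"gripper":0.9,"dp":[0.037,0,0.034],"twist":[0,0,0]},{"gripper":0.9,"dp":[0.037,0,0.034],"twist":[0,0,0]}]' >/dev/null && python3 chk.py &&
python3 -m creep '[{"gripper":0.9,"dp":[0.037,0,0.034],"twist":[0,0,0]},{"gripper":0.9,"dp":[0.037,0,0.034],"twist":[0,0,0]}]' >/dev/null && python3 chk.py &&
python3 -m creep '[{"gripper":0.9,"dp":[0.037,0,0.034],"twist":[0,0,0]},{"gripper":0.9,"dp":[0.037,0,0.034],"twist":[0,0,0]}]' >/dev/null && python3 chk.py
```

```text
t 5.83 pos [584.2 -55.   46.6] rpy [-3.141 -0.752 -0.029] F [-4.2 -0.1  6.6] M [0.02 0.06 0.05] w 0.174
dp [ 0.02 -0.1   0.1 ] twist [-0.001 -0.002 -0.   ]
t 6.0 pos [584.7 -55.   46.6] rpy [-3.141 -0.752 -0.028] F [-4.5  0.3  7.3] M [ 0.04  0.11 -0.04] w 0.178
dp [-0.02 -0.1   0.06] twist [-0.001 -0.002 -0.   ]
t 6.17 pos [585.2 -55.   46.6] rpy [-3.141 -0.752 -0.029] F [-5.3 -0.1  6.9] M [0.01 0.06 0.03] w 0.178
dp [-0.06 -0.1   0.03] twist [-0.001 -0.002 -0.   ]
t 6.33 pos [585.7 -55.   46.6] rpy [-3.141 -0.752 -0.029] F [-4.8  0.2  7.4] M [-0.01  0.11  0.03] w 0.172
dp [-0.1 -0.1 -0. ] twist [-0.001 -0.002 -0.   ]
t 6.5 pos [586.2 -55.   46.6] rpy [-3.141 -0.752 -0.029] F [-4.3  0.4  7.1] M [-0.06  0.14 -0.02] w 0.172
dp [-0.13 -0.1  -0.04] twist [-0.001 -0.002 -0.   ]
t 6.67 pos [586.7 -55.   46.6] rpy [-3.141 -0.752 -0.029] F [-3.8  0.7  6.9] M [-0.    0.08 -0.02] w 0.175
dp [-0.16 -0.1  -0.07] twist [-0.001 -0.002 -0.   ]
```

Still sliding freely, with Fx about -4.5. I'll continue in the same guarded steps.

```bash
python3 -m creep '[{"gripper":0.9,"dp":[0.03,0,0.028],"twist":[0,0,0]},{"gripper":0.9,"dp":[0.03,0,0.028],"twist":[0,0,0]}]' >/dev/null; python3 chk.py &&
python3 -m creep '[{"gripper":0.9,"dp":[0.03,0,0.028],"twist":[0,0,0]},{"gripper":0.9,"dp":[0.03,0,0.028],"twist":[0,0,0]}]' >/dev/null && python3 chk.py &&
python3 -m creep '[{"gripper":0.9,"dp":[0.03,0,0.028],"twist":[0,0,0]},{"gripper":0.9,"dp":[0.03,0,0.028],"twist":[0,0,0]}]' >/dev/null && python3 chk.py &&
python3 -m creep '[{"gripper":0.9,"dp":[0.03,0,0.028],"twist":[0,0,0]},{"gripper":0.9,"dp":[0.03,0,0.028],"twist":[0,0,0]}]' >/dev/null && python3 chk.py &&
python3 -m creep '[{"gripper":0.9,"dp":[0.03,0,0.028],"twist":[0,0,0]},{"gripper":0.9,"dp":[0.03,0,0.028],"twist":[0,0,0]}]' >/dev/null && python3 chk.py &&
python3 -m creep '[{"gripper":0.9,"dp":[0.03,0,0.028],"twist":[0,0,0]},{"gripper":0.9,"dp":[0.03,0,0.028],"twist":[0,0,0]}]' >/dev/null && python3 chk.py &&
python3 -m creep '[{"gripper":0.9,"dp":[0.03,0,0.028],"twist":[0,0,0]},{"gripper":0.9,"dp":[0.03,0,0.028],"twist":[0,0,0]}]' >/dev/null && python3 chk.py
```

```text
t 6.83 pos [587.1 -55.   46.6] rpy [-3.141 -0.752 -0.029] F [-4.   0.2  6.4] M [-0.01  0.14  0.03] w 0.175
dp [-0.19 -0.1  -0.1 ] twist [-0.001 -0.002 -0.   ]
t 7.0 pos [587.5 -55.1  46.6] rpy [-3.141 -0.752 -0.029] F [-6.1  0.2  8.5] M [ 0.01  0.12 -0.01] w 0.175
dp [-0.22 -0.1  -0.13] twist [-0.001 -0.002 -0.   ]
t 7.17 pos [587.8 -55.   46.6] rpy [-3.14  -0.752 -0.029] F [-10.6   1.4  10.3] M [-0.01  0.33 -0.08] w 0.177
dp [-0.24 -0.09 -0.15] twist [-0.001 -0.002 -0.   ]
```

```bash
for i in 1 2 3; do python3 -m creep '[{"gripper":0.9,"dp":[0,0,0],"twist":[0,0,0]}]' >/dev/null; python3 chk.py|head -1; done
```

```text
t 7.25 pos [587.8 -55.   46.6] rpy [-3.14  -0.752 -0.029] F [-10.5  -0.3  10.7] M [ 0.04  0.42 -0.09] w 0.178
t 7.33 pos [587.8 -55.   46.6] rpy [-3.14  -0.752 -0.029] F [-9.7  0.5 10.3] M [-0.03  0.34 -0.03] w 0.175
t 7.42 pos [587.8 -55.   46.6] rpy [-3.14  -0.752 -0.029] F [-10.8   1.4   9.9] M [ 0.01  0.35 -0.06] w 0.177
```

```bash
python3 -m creep '[{"gripper":0.9,"dp":[0,0,0],"twist":[0.0034,0,-0.0037]},{"gripper":0.9,"dp":[0,0,0],"twist":[0.0034,0,-0.0037]}]' >/dev/null; python3 chk.py|head -1
 python3 -m creep '[{"gripper":0.9,"dp":[0,0,0],"twist":[0,0,0]}]' >/dev/null; python3 chk.py|head -1
python3 -m creep '[{"gripper":0.9,"dp":[0,0,0],"twist":[-0.0068,0,0.0073]},{"gripper":0.9,"dp":[0,0,0],"twist":[-0.0068,0,0.0073]}]' >/dev/null; python3 chk.py|head -1
 python3 -m creep '[{"gripper":0.9,"dp":[0,0,0],"twist":[0,0,0]}]' >/dev/null; python3 chk.py|head -1
```

```text
t 7.58 pos [587.8 -55.   46.6] rpy [-3.14  -0.752 -0.024] F [-10.7   1.9  11.7] M [ 0.12  0.34 -0.21] w 0.173
t 7.67 pos [587.8 -55.   46.6] rpy [-3.14  -0.752 -0.024] F [-9.3  1.5 11.8] M [ 0.02  0.45 -0.38] w 0.168
t 7.83 pos [587.8 -55.   46.6] rpy [-3.14  -0.752 -0.034] F [-7.5 -0.9  7.1] M [-0.18  0.32 -0.07] w 0.173
t 7.92 pos [587.8 -55.   46.6] rpy [-3.141 -0.752 -0.033] F [-7.  -0.6  8.8] M [0.   0.24 0.01] w 0.175
```

The right pin is touched first. I'll turn further negative in yaw to find the left pin.

```bash
cat > chk2.py <<'E'
import sys
from h import *
from rig import bot
go([585,-54,46],[np.pi,-.75,-.028])
s=bot.read_state();sys.exit(bool(s['wrist_force'][0]<-12 or abs(s['ft_torque'][2])>.25))
E
python3 -m creep '[{"gripper":0.9,"dp":[0,0,0],"twist":[-0.0034,0,0.0037]},{"gripper":0.9,"dp":[0,0,0],"twist":[-0.0034,0,0.0037]},{"gripper":0.9,"dp":[0,0,0],"twist":[-0.0034,0,0.0037]}]' >/dev/null; python3 chk2.py && 
python3 -m creep '[{"gripper":0.9,"dp":[0,0,0],"twist":[-0.0034,0,0.0037]},{"gripper":0.9,"dp":[0,0,0],"twist":[-0.0034,0,0.0037]},{"gripper":0.9,"dp":[0,0,0],"twist":[-0.0034,0,0.0037]}]' >/dev/null && python3 chk2.py && 
python3 -m creep '[{"gripper":0.9,"dp":[0,0,0],"twist":[-0.0034,0,0.0037]},{"gripper":0.9,"dp":[0,0,0],"twist":[-0.0034,0,0.0037]},{"gripper":0.9,"dp":[0,0,0],"twist":[-0.0034,0,0.0037]}]' >/dev/null && python3 chk2.py
```

```text
t 8.17 pos [587.9 -55.   46.6] rpy [-3.141 -0.752 -0.038] F [-5.7  0.9  8.3] M [0.07 0.16 0.26] w 0.176
dp [-0.25 -0.09 -0.16] twist [ 0.006 -0.002 -0.008]
```

```bash
python3 -m creep '[{"gripper":0.75,"dp":[0,0,0],"twist":[0,0,0]},{"gripper":0.6,"dp":[0,0,0],"twist":[0,0,0]},{"gripper":0.6,"dp":[0,0,0],"twist":[0,0,0]},{"gripper":0.6,"dp":[0,0,0],"twist":[0,0,0]}]' >/dev/null; python3 chk2.py
python3 - <<'E'
from h import *
from rig import viewer
c=viewer.calibration("wrist");p,d=viewer.camera("wrist");cv2.imwrite("pics/w4.png",p[:,:,::-1]);np.savez("w4.npz",p=p,d=d,**c)
E
python3 -m creep '[{"gripper":0.6,"dp":[0,0,-1.5],"twist":[0,0,0]},{"gripper":0.6,"dp":[0,0,-3.5],"twist":[0,0,0]},{"gripper":0.6,"dp":[0,0,-5],"twist":[0,0,0]},{"gripper":0.8,"dp":[0,0,-5],"twist":[0,0,0]},{"gripper":1,"dp":[0,0,-5],"twist":[0,0,0]}]'
python3 -m creep '[{"gripper":1,"dp":[0,0,0],"twist":[0,0,0]},{"gripper":1,"dp":[0,0,0],"twist":[0,0,0]},{"gripper":1,"dp":[0,0,0],"twist":[0,0,0]},{"gripper":1,"dp":[0,0,0],"twist":[0,0,0]}]' >/dev/null
python3 -c "
from h import *
go([548,-55,47],[np.pi,-.752,-.032])"
```

```text
t 8.5 pos [587.8 -55.   45.9] rpy [-3.14  -0.751 -0.039] F [-0.7 -0.6 -0.1] M [ 0.04  0.37 -0.  ] w 0.401
dp [-0.2  -0.09 -0.2 ] twist [ 0.006 -0.001 -0.008]
clock: 8.97
position: [554.2, -53.9, 83.4]
tcp_rot: [-3.141, -0.754, -0.039]
wrist_force: [-0.0, -0.1, 0.7]
grip_width: 0.129
gripper_force: 0.0
t 9.3 pos [554.  -53.7  81.9] rpy [-3.14  -0.75  -0.039] F [-0.1 -0.6  0.1] M [ 0.01  0.35 -0.01] w 0.004
dp [-2.82  0.16  2.15] twist [ 0.003  0.002 -0.005]
```

View pics/w4.png

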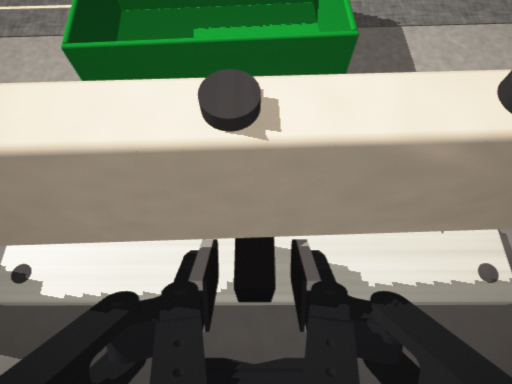

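The fin (254,265) stands free between the open fingers and the bar is flat, with its front edge hidden under the beam. Next I'll push lightly on the fin's rear face with the fingers shut.

```bash
python3 -m creep '[{"gripper":1,"dp":[-2,0.16,0.5],"twist":[0,0,0]},{"gripper":1,"dp":[-2.8,0.16,2.1],"twist":[0.003,0,-0.005]},{"gripper":1,"dp":[-2.8,0.16,2.1],"twist":[0.003,0,-0.005]},{"gripper":1,"dp":[-2.8,0.16,2.1],"twist":[0.003,0,-0.005]},{"gripper":1,"dp":[-2.8,0.16,2.1],"twist":[0.003,0,-0.005]}]'>/dev/null
python3 - <<'E'
from h import *
from rig import viewer
go([558,-55,47],[np.pi,-.752,-.034])
f=np.load('w4.npz');print('bar rear top edge',cast(f,[(60,302),(450,302)],24),'fin rear top', cast(f,[(255,266)],64))
c=viewer.calibration("wrist");p,d=viewer.camera("wrist");cv2.imwrite("pics/w5.png",p[:,:,::-1]);np.savez("w5.npz",p=p,d=d,**c)
E
```

```text
t 9.72 pos [548.2 -55.1  48.9] rpy [ 3.141 -0.752 -0.032] F [-0.1 -0.7  0.3] M [0.02 0.34 0.03] w 0.003
dp [ 0.59 -0.04  0.81] twist [-0.001  0.     0.001]
bar rear top edge [[ 579.15631459   40.10365754   24.        ]
 [ 571.93654317 -150.31473793   24.        ]] fin rear top [[584.15949146 -55.54827085  64.        ]]
```

View pics/w5.png

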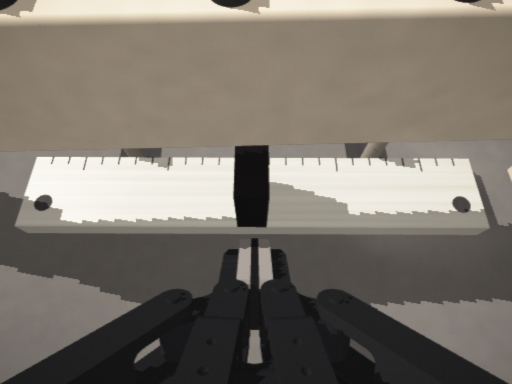

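The shut fingers (255,265) are lined up behind the fin (253,200), and the right pin is visible at (375,148) next to the bar's edge. Now the guarded push.

```bash
cat > c3.py <<'E'
import sys
from rig import bot
s=bot.read_state();print(round(s['clock'],2),s['position'].round(1),s['tcp_rot'][2].round(3),'F',s['wrist_force'].round(1),'Mz',s['ft_torque'][2].round(2))
sys.exit(bool(s['wrist_force'][0]<-7))
E
python3 -m creep '[{"gripper":1,"dp":[0.15,0,0.14],"twist":[0,0,0]},{"gripper":1,"dp":[0.3,0,0.28],"twist":[0,0,0]},{"gripper":1,"dp":[0.45,0,0.42],"twist":[0,0,0]},{"gripper":1,"dp":[0.45,0,0.42],"twist":[0,0,0]}]'>/dev/null;python3 c3.py &&
python3 -m creep '[{"gripper":1,"dp":[0.037,0,0.034],"twist":[0,0,0]},{"gripper":1,"dp":[0.073,0,0.068],"twist":[0,0,0]},{"gripper":1,"dp":[0.073,0,0.068],"twist":[0,0,0]}]'>/dev/null && python3 c3.py &&
python3 -m creep '[{"gripper":1,"dp":[0.037,0,0.034],"twist":[0,0,0]},{"gripper":1,"dp":[0.073,0,0.068],"twist":[0,0,0]},{"gripper":1,"dp":[0.073,0,0.068],"twist":[0,0,0]}]'>/dev/null && python3 c3.py &&
python3 -m creep '[{"gripper":1,"dp":[0.037,0,0.034],"twist":[0,0,0]},{"gripper":1,"dp":[0.037,0,0.034],"twist":[0,0,0]}]'>/dev/null && python3 c3.py &&
python3 -m creep '[{"gripper":1,"dp":[0.037,0,0.034],"twist":[0,0,0]},{"gripper":1,"dp":[0.037,0,0.034],"twist":[0,0,0]}]'>/dev/null && python3 c3.py &&
python3 -m creep '[{"gripper":1,"dp":[0.037,0,0.034],"twist":[0,0,0]},{"gripper":1,"dp":[0.037,0,0.034],"twist":[0,0,0]}]'>/dev/null && python3 c3.py &&
python3 -m creep '[{"gripper":1,"dp":[0.037,0,0.034],"twist":[0,0,0]},{"gripper":1,"dp":[0.037,0,0.034],"twist":[0,0,0]}]'>/dev/null && python3 c3.py
```

```text
10.1 [554.5 -55.3  48.7] -0.032 F [-0.3 -0.1  0.2] Mz -0.02
10.35 [555.  -55.3  48.2] -0.032 F [ 0.2  0.7 -0.4] Mz -0.04
10.6 [556.  -55.4  48.3] -0.032 F [-0.8 -0.  -1.4] Mz 0.02
10.77 [556.5 -55.4  48.3] -0.032 F [ 1.4  0.1 -0.7] Mz 0.02
10.93 [557.  -55.4  48.3] -0.032 F [-1.4 -0.8 -0.2] Mz 0.02
11.1 [557.5 -55.4  48.3] -0.032 F [ 0.7 -1.3  0.6] Mz -0.01
11.27 [558.  -55.4  48.3] -0.032 F [-0.4 -0.7 -0.3] Mz -0.01
```

```bash
for k in 1; do
python3 -m creep '[{"gripper":1,"dp":[0.03,0,0.028],"twist":[0,0,0]},{"gripper":1,"dp":[0.03,0,0.028],"twist":[0,0,0]}]'>/dev/null; python3 c3.py &&
python3 -m creep '[{"gripper":1,"dp":[0.03,0,0.028],"twist":[0,0,0]},{"gripper":1,"dp":[0.03,0,0.028],"twist":[0,0,0]}]'>/dev/null && python3 c3.py &&
python3 -m creep '[{"gripper":1,"dp":[0.03,0,0.028],"twist":[0,0,0]},{"gripper":1,"dp":[0.03,0,0.028],"twist":[0,0,0]}]'>/dev/null && python3 c3.py &&
python3 -m creep '[{"gripper":1,"dp":[0.03,0,0.028],"twist":[0,0,0]},{"gripper":1,"dp":[0.03,0,0.028],"twist":[0,0,0]}]'>/dev/null && python3 c3.py &&
python3 -m creep '[{"gripper":1,"dp":[0.03,0,0.028],"twist":[0,0,0]},{"gripper":1,"dp":[0.03,0,0.028],"twist":[0,0,0]}]'>/dev/null && python3 c3.py &&
python3 -m creep '[{"gripper":1,"dp":[0.03,0,0.028],"twist":[0,0,0]},{"gripper":1,"dp":[0.03,0,0.028],"twist":[0,0,0]}]'>/dev/null && python3 c3.py &&
python3 -m creep '[{"gripper":1,"dp":[0.03,0,0.028],"twist":[0,0,0]},{"gripper":1,"dp":[0.03,0,0.028],"twist":[0,0,0]}]'>/dev/null && python3 c3.py &&
python3 -m creep '[{"gripper":1,"dp":[0.03,0,0.028],"twist":[0,0,0]},{"gripper":1,"dp":[0.03,0,0.028],"twist":[0,0,0]}]'>/dev/null && python3 c3.py
done
```

```text
11.43 [558.5 -55.5  48.3] -0.032 F [ 0.1 -0.6  0.6] Mz -0.0
11.6 [558.9 -55.5  48.3] -0.032 F [0.4 1.2 1.1] Mz 0.01
11.77 [559.3 -55.5  48.3] -0.032 F [-0.2 -0.3 -0. ] Mz -0.03
11.93 [559.7 -55.5  48.3] -0.032 F [-0.6 -0.2 -0.7] Mz -0.07
12.1 [560.1 -55.5  48.3] -0.032 F [-0.4 -0.3 -0.4] Mz -0.01
12.27 [560.5 -55.5  48.3] -0.032 F [-0.8  0.5  0.1] Mz -0.0
12.43 [560.9 -55.5  48.3] -0.032 F [-0.7  0.   0.3] Mz -0.04
12.6 [561.3 -55.5  48.3] -0.032 F [0.5 0.4 0.2] Mz 0.0
```

```bash
python3 -m creep '[{"gripper":1,"dp":[0.03,0,0.028],"twist":[0,0,0]},{"gripper":1,"dp":[0.03,0,0.028],"twist":[0,0,0]}]'>/dev/null; python3 c3.py &&
python3 -m creep '[{"gripper":1,"dp":[0.03,0,0.028],"twist":[0,0,0]},{"gripper":1,"dp":[0.03,0,0.028],"twist":[0,0,0]}]'>/dev/null && python3 c3.py &&
python3 -m creep '[{"gripper":1,"dp":[0.03,0,0.028],"twist":[0,0,0]},{"gripper":1,"dp":[0.03,0,0.028],"twist":[0,0,0]}]'>/dev/null && python3 c3.py &&
python3 -m creep '[{"gripper":1,"dp":[0.03,0,0.028],"twist":[0,0,0]},{"gripper":1,"dp":[0.03,0,0.028],"twist":[0,0,0]}]'>/dev/null && python3 c3.py &&
python3 -m creep '[{"gripper":1,"dp":[0.03,0,0.028],"twist":[0,0,0]},{"gripper":1,"dp":[0.03,0,0.028],"twist":[0,0,0]}]'>/dev/null && python3 c3.py &&
python3 -m creep '[{"gripper":1,"dp":[0.03,0,0.028],"twist":[0,0,0]},{"gripper":1,"dp":[0.03,0,0.028],"twist":[0,0,0]}]'>/dev/null && python3 c3.py &&
python3 -m creep '[{"gripper":1,"dp":[0.03,0,0.028],"twist":[0,0,0]},{"gripper":1,"dp":[0.03,0,0.028],"twist":[0,0,0]}]'>/dev/null && python3 c3.py &&
python3 -m creep '[{"gripper":1,"dp":[0.03,0,0.028],"twist":[0,0,0]},{"gripper":1,"dp":[0.03,0,0.028],"twist":[0,0,0]}]'>/dev/null && python3 c3.py
```

```text
12.77 [561.7 -55.6  48.3] -0.032 F [-0.6  0.4 -0.4] Mz -0.01
12.93 [562.1 -55.6  48.3] -0.032 F [ 1.4  0.7 -0.5] Mz -0.0
13.1 [562.5 -55.6  48.2] -0.032 F [-1.5  0.1  1.2] Mz 0.02
13.27 [562.9 -55.6  48.3] -0.032 F [-2.8 -0.5  0.3] Mz 0.0
13.43 [563.2 -55.6  48.2] -0.032 F [-8.7 -0.9  5.2] Mz -0.04
```

```bash
python3 -m creep '[{"gripper":1,"dp":[0,0,0],"twist":[0,0,0]},{"gripper":1,"dp":[0,0,0],"twist":[0,0,0]}]'>/dev/null; python3 c3.py 
python3 -m creep '[{"gripper":1,"dp":[0.015,0,0.014],"twist":[0,0,0]},{"gripper":1,"dp":[0.015,0,0.014],"twist":[0,0,0]}]'>/dev/null; python3 c3.py
python3 -m creep '[{"gripper":1,"dp":[0,0,0],"twist":[0,0,0]}]'>/dev/null; python3 c3.py
```

```text
13.6 [563.2 -55.6  48.2] -0.032 F [-8.1 -0.2  4.2] Mz -0.09
13.77 [563.4 -55.6  48.2] -0.032 F [-12.4   0.5   7.3] Mz -0.08
13.85 [563.3 -55.6  48.3] -0.032 F [-12.1   0.3   6.7] Mz -0.05
```

The push is stiff (12 N, centred), so the bar bears on both pins. I'll back straight off and look.

```bash
python3 -m creep '[{"gripper":1,"dp":[-0.037,0,-0.034],"twist":[0,0,0]},{"gripper":1,"dp":[-0.15,0,-0.14],"twist":[0,0,0]},{"gripper":1,"dp":[-0.5,0,-0.46],"twist":[0,0,0]},{"gripper":1,"dp":[-1.2,0,-1.1],"twist":[0,0,0]},{"gripper":1,"dp":[-1.2,0,-1.1],"twist":[0,0,0]}]'>/dev/null; python3 c3.py
python3 - <<'E'
from h import *
from rig import viewer
c=viewer.calibration("wrist");p,d=viewer.camera("wrist");np.savez("w6.npz",p=p,d=d,**c)
a=cv2.resize(p[120:250,10:500,::-1],None,fx=1.6,fy=1.6,interpolation=2);cv2.imwrite("pics/w6.png",a)
q,dd=viewer.camera("scene");cv2.imwrite("pics/s6.png",cv2.resize(q[130:290,90:330,::-1],None,fx=3,fy=3,interpolation=2))
E
```

```text
14.27 [546.1 -55.   47.7] -0.032 F [-0.3 -0.3 -0.7] Mz 0.02
```

View pics/w6.png

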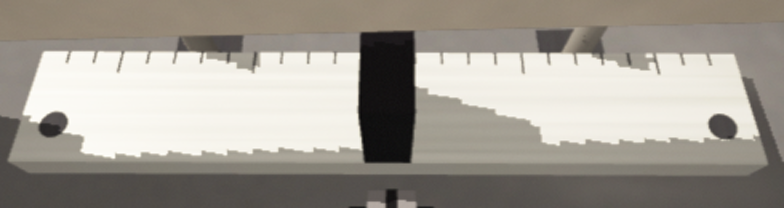

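View pics/s6.png

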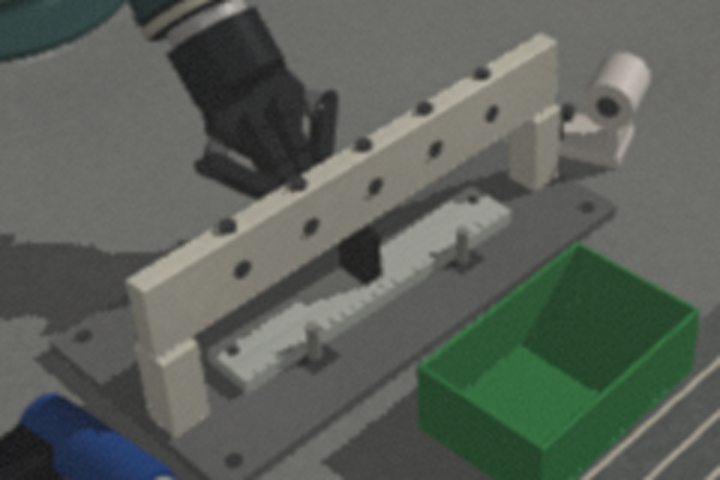

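The wrist view shows the bar flat and straight. The scene view shows both pins (315,345) and (462,250) against its front edge, with the bystanders undisturbed. I'll back off a little more and hand in.

```bash
python3 -m creep '[{"gripper":1,"dp":[0,0,-2],"twist":[0,0,0]},{"gripper":1,"dp":[0,0,-4],"twist":[0,0,0]},{"gripper":1,"dp":[0,0,-4],"twist":[0,0,0]},{"gripper":1,"dp":[0,0,-4],"twist":[0,0,0]}]'; python3 -c "
from rig import bot
print(bot.finish_job())"
```

```text
clock: 14.7
position: [520.5, -54.4, 78.6]
tcp_rot: [3.14, -0.755, -0.032]
wrist_force: [1.3, -0.5, -0.3]
grip_width: -0.001
gripper_force: 0.0
the job is handed in; nothing more can be done
None
```

The straightedge lies flat against both stop pins, judged by touch (about 12 N total at the final press) and by camera; the gripper is clear, no bystander looked moved, and the job was handed in at 14.7 s with no verdict shown.

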